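# Gauge ceramic test bars and load the drying rack

## Robot

A 6-joint arm with a two-finger parallel gripper is mounted at the origin on the work surface. World frame = base frame: x ahead of the robot, y to its left, z up, the work surface at z = 0. Lengths are in m, angles in rad, forces in N, time in s.
With the tool pointing down it reaches from about 0.35 to 0.975 m from the base axis. Payload 4.9 kg.
Tool frame: the origin (TCP) lies on the centre line of the jaws, within the pads' length; the fingertips stand 17 mm ahead of it and the grasp point (between the pads) lies 2 mm behind it; x points along the fingers, y is the direction in which the jaws open and shut, and the axes are right-handed (so a half turn about x gives the same grasp; the last joint's range is limited). The gripper opens to 85 mm and grips with 20 to 120 N. Pads are 22 mm wide; open, the fingers measure 114 mm over their backs; the gripper's body (76 mm by 85 mm) begins 54 mm behind the grasp point. The pads swing forward as they close: fully open they stand 13 mm farther back than shut.
Start: joints at [-1.29, 0.053, 1.613, -0, 1.476, -0.119], TCP at [0.243, -0.576, 0.248] pointing down, gripper open.
Joint ranges: [-3.01, 3.01], [-1.01, 2.22], [0.06, 2.58], [-1.02, 4.17], [0.09, 2.62], [-3.14, 3.14]. Speed limits (rad/s): [2.57, 2.57, 3.14, 3.14, 3.14, 3.14].

## Interface

Orientations are given as a unit quaternion [w, x, y, z].
In Python, from plant import status, viewer, manip gives the robot as it stands.
- The arm moves only by the tool drive_tool, never from a script. Its argument "plan" is a list of rows, each a list of 4 numbers: the shift along the tool's x, y, z in m, then the turn about the tool's x in units of 8 degrees (1.0 is 8 degrees). A call has 1 to 12 rows; each row is the pose to reach, as a shift and turn from the pose commanded when the call began, along the tool's axes at that moment; what a row does not reach only later rows make up. A row lasts 1/10 s, in which the tool goes at most 50 mm and 8.59 degrees, less where a joint would pass 70% of its speed; a pose out of reach is approached as far as the arm can. A call with a gripper value outside its range is refused whole. "fingers" is the finger opening in m, from 0 to 0.0854, set as the call begins (left out, the last holds). The fingers move at their own pace and stop on an object; the grip force is fixed at half the most. Time passes only in rows, so rows that repeat a pose let the fingers close. It gives the time, the measured TCP pose, the force and the opening at its end, in the units of the state.
- status.state(): the state, without advancing time (a new reading comes with each control period).
- viewer.grab_frame(name): name is "scene" or "top" or "wrist"; returns the picture (420x560x3 uint8, blue, green, red); there is no depth.
- viewer.calibration(name): a dict with "vfov" (degrees; the focal length in pixels is half the picture's height over the tangent of half this angle, whatever the lens; pixels are square), "cx", "cy" (the principal point, pixels), "rvec" (rotation vector, rad) and "tvec" (3), from world to camera coordinates, as OpenCV has them. Camera axes: x right, y down, z forward; pixel columns grow to the right and rows downward; lengths in m; the calibration is good to about 2 mm. The wrist camera is an equidistant fisheye: a pixel r from the principal point sees the ray r / f radians off the axis. A picture is of the moment at which its call begins: read the wrist's pose just before it. calibration takes no time and is no camera call; for the wrist camera it gives the pose at the moment of the call.
- manip.job_done(): hands the job in, once; it reports no verdict.
The state is a dict: "time": time; "joint_pos": joint angles; "joint_vel": joint speeds; "joint_efforts": joint torques, N m; "tool_pos": TCP position; "tool_rot": TCP orientation; "contact_force": force on the tool from outside, world axes, zero at the start; "ft_torque": the same for the moment, N m; "gripper_width": opening from 0.0 (shut) to 1.0 (fully open).
Only numpy, scipy, OpenCV 4.12 (cv2) and the standard library are available. Lean on these libraries where they do the work, as an engineer would, in place of code of your own. Each camera call takes 0.05 s, during which the arm holds its last target. There are 200 camera calls.

## Task

Pinch each ceramic bar on the bench to gauge its thickness: lay every 14 mm bar squarely across both ribs of the raised drying rack, about centred on them, and lay every off-size bar (10 or 18 mm) level across the sloped tray, its length across the slope and its middle about midway between the tray's sides, no bar on top of another. When all bars are in place, press the dryer's start button fully down, with the bars still in place at the end. Do not knock over the jar or the crucible.

Things in the scene. Friction and masses are not known exactly. Their poses are not given: they have to be found in the camera images.
- bar_a: white ceramic test bar of square section, 90 mm long, with its thickness unknown: 10, 14 or 18 mm (pinch it to find out; the sizes do not follow the names), 20 to 115 g; x along its length; origin at mid-length on the centre of the long face that is underneath at the start (z points from there through the bar; the bar starts lying flat on the bench); may be absent
- bar_b: white ceramic test bar of square section, 90 mm long, with its thickness unknown: 10, 14 or 18 mm (pinch it to find out; the sizes do not follow the names), 20 to 115 g; x along its length; origin at mid-length on the centre of the long face that is underneath at the start (z points from there through the bar; the bar starts lying flat on the bench); may be absent
- bar_c: white ceramic test bar of square section, 90 mm long, with its thickness unknown: 10, 14 or 18 mm (pinch it to find out; the sizes do not follow the names), 20 to 115 g; x along its length; origin at mid-length on the centre of the long face that is underneath at the start (z points from there through the bar; the bar starts lying flat on the bench); may be absent
- bar_d: white ceramic test bar of square section, 90 mm long, with its thickness unknown: 10, 14 or 18 mm (pinch it to find out; the sizes do not follow the names), 20 to 115 g; x along its length; origin at mid-length on the centre of the long face that is underneath at the start (z points from there through the bar; the bar starts lying flat on the bench); may be absent
- bar_e: white ceramic test bar of square section, 90 mm long, with its thickness unknown: 10, 14 or 18 mm (pinch it to find out; the sizes do not follow the names), 20 to 115 g; x along its length; origin at mid-length on the centre of the long face that is underneath at the start (z points from there through the bar; the bar starts lying flat on the bench); may be absent
- bar_f: white ceramic test bar of square section, 90 mm long, with its thickness unknown: 10, 14 or 18 mm (pinch it to find out; the sizes do not follow the names), 20 to 115 g; x along its length; origin at mid-length on the centre of the long face that is underneath at the start (z points from there through the bar; the bar starts lying flat on the bench); may be absent
- bar_g: white ceramic test bar of square section, 90 mm long, with its thickness unknown: 10, 14 or 18 mm (pinch it to find out; the sizes do not follow the names), 20 to 115 g; x along its length; origin at mid-length on the centre of the long face that is underneath at the start (z points from there through the bar; the bar starts lying flat on the bench); may be absent
- rack: raised drying rack, fixed: an aluminium block 130 (x) x 220 (y) mm, its flat top 40 mm above the bench, carrying two narrow steel ribs that run its full length along its y, at x = -30 and +30 mm, each 8 mm wide, 12 mm tall, their tops 52 mm above the bench; origin on the bench under its centre, z up. A bar lies across both ribs with its length along the rack's x
- tray: grey sloped reject tray, fixed, about 195 (x) x 150 (y) mm; origin on the bench under its centre, x points up the slope, z up; it carries the deck
- deck: the tray's flat sloped deck: 200 mm (x, up the slope) x 150 mm (y, level), tilted 0.26 rad, its low side towards the tray's -x, with an 8 mm high, 4 mm thick lip along its low and its high end and none at the sides; origin at the middle of its upper surface, 42 mm above the bench, z square to the surface
- start (a joint): travel of the dryer's start button, m: 0 at rest, 0.006 fully down, where its spring pushes back 4 N; springs back; it counts as pressed beyond 0.004
- start_top (a point): centre of the top of the white round start button (32 mm across) on its small grey housing, on the bench in front of the white blower box
- jar: glass jar with brass-coloured cap, 60 mm across, 75 mm tall, a bystander near the start button; origin under its centre
- crucible: small white open crucible, 54 mm across, 40 mm tall, a bystander near the start button; origin under its centre
Mind the look-alikes: they are no part of the job. What is shaped like the bar_g but pink is not meant.

How it is judged:
On the way, in this order (a step that is already met when the one before it is completed fails the run):
1. every bar lies released in its proper place: 14 mm across the rack's ribs, the others across the sloped tray (linear speed of each of bar_a, bar_b, bar_c, bar_d, bar_e, bar_f, bar_g below 0.02 m/s and contact force between the fingers and bar_a below 0.05 N and x of bar_a in the frame of rack between -0.02 and 0.02 m and y of bar_a in the frame of rack between -0.1 and 0.1 m and z of bar_a in the frame of rack between 0.047 and 0.071 m and angle between the x axis of each of bar_a, bar_c, bar_e, bar_g and the x axis of rack, either way round below 0.25 rad and angle between bar_a's own x axis and vertical between 1.49 and 1.65 rad and contact force between each of bar_a, bar_c, bar_e, bar_g and rack above 0.02 N and contact force between the fingers and bar_b below 0.05 N and x of bar_b in the frame of deck between -0.099 and 0.099 m and y of bar_b in the frame of deck between -0.035 and 0.035 m and z of bar_b in the frame of deck between -0.005 and 0.023 m and angle between the x axis of each of bar_b, bar_d, bar_f and the y axis of deck, either way round below 0.3 rad and contact force between each of bar_b, bar_d, bar_f and tray above 0.02 N and contact force between the fingers and bar_c below 0.05 N and x of bar_c in the frame of rack between -0.02 and 0.02 m and y of bar_c in the frame of rack between -0.1 and 0.1 m and z of bar_c in the frame of rack between 0.047 and 0.071 m and angle between bar_c's own x axis and vertical between 1.49 and 1.65 rad and contact force between the fingers and bar_d below 0.05 N and x of bar_d in the frame of deck between -0.099 and 0.099 m and y of bar_d in the frame of deck between -0.035 and 0.035 m and z of bar_d in the frame of deck between -0.005 and 0.023 m and contact force between the fingers and bar_e below 0.05 N and x of bar_e in the frame of rack between -0.02 and 0.02 m and y of bar_e in the frame of rack between -0.1 and 0.1 m and z of bar_e in the frame of rack between 0.047 and 0.071 m and angle between bar_e's own x axis and vertical between 1.49 and 1.65 rad and contact force between the fingers and bar_f below 0.05 N and x of bar_f in the frame of deck between -0.099 and 0.099 m and y of bar_f in the frame of deck between -0.035 and 0.035 m and z of bar_f in the frame of deck between -0.005 and 0.023 m and contact force between the fingers and bar_g below 0.05 N and x of bar_g in the frame of rack between -0.02 and 0.02 m and y of bar_g in the frame of rack between -0.1 and 0.1 m and z of bar_g in the frame of rack between 0.047 and 0.071 m and angle between bar_g's own x axis and vertical between 1.49 and 1.65 rad), for 0.2 s.
2. then the start button is pressed beyond 4 mm (value of joint start above 0.004 m), for 0.05 s.
At the end, for the whole second after the job is handed in: 14 mm bars level on both rack ribs (0.08 rad), centred within 20 mm, within 100 mm of mid-rack, square within 0.25 rad; 10 and 18 mm bars on the deck between its lips, within 35 mm of its centre line, across the slope within 0.3 rad; none on another; all at rest, released; button up (all of step 1 and value of joint start below 0.002 m); the robot touches nothing.
It fails at once if jar or crucible knocked over (tilted beyond 0.7 rad) (angle between any of jar, crucible's own z axis and vertical above 0.7 rad).
Of bar_a, bar_b, bar_c, bar_d, bar_e, bar_f, bar_g only 5 to 7 are there at a start; the rules pass over those that are not, and their reading is None.
At some moment in a run one of bar_a, bar_b, bar_c, bar_d, bar_e, bar_f, bar_g may be knocked a few centimetres aside while the robot is not near it.
Once in a run the grip may slacken for a moment while it holds something.
It also fails if it takes over 210 s, if anything falls off the work surface, if the arm or the gripper's body presses on something with over 40 N, if the wrist force passes 120 N, or if a joint passes its speed limit or range.

## Working session

There is one attempt and no reset: what is moved stays moved. The work goes in short steps, Python scripts to look and compute and a tool call to move; the robot and the scene stay as the last step left them, time stands still between calls to the robot, and variables do not carry over. Pictures are saved under pics/ and viewed, about 12 in all and at most 16, crops included, and the job is handed in when it is done.

Besides the shell and the picture viewer there is one more tool, called after "Request:" as a command line: name --pt "numbers of a row" for each row, then --argument value for the rest. drive_tool: Moves the arm, as the interface text tells. Its arguments: {"type":"object","properties":{"plan":{"type":"array","items":{"type":"array","items":{"type":"number"}}},"fingers":{"type":"number"}},"required":["plan"]}

```bash
mkdir -p pics; cat > h.py <<'E'
import numpy as np, cv2
from plant import status, viewer, manip
from scipy.spatial.transform import Rotation as R
def cal(n):
    c=viewer.calibration(n); f=210/np.tan(np.radians(c['vfov'])/2)
    return f,c['cx'],c['cy'],cv2.Rodrigues(np.array(c['rvec'],float))[0],np.array(c['tvec'],float).ravel()
def pt(n,u,v,z,k=None):
    f,cx,cy,Rm,t=k or cal(n); x,y=(u-cx)/f,(v-cy)/f
    if n=='wrist':
        r=np.hypot(x,y); s=np.sin(r)/r if r>1e-9 else 1; d=np.array([x*s,y*s,np.cos(r)])
    else: d=np.array([x,y,1.])
    o=-Rm.T@t; d=Rm.T@d
    return o+d*(z-o[2])/d[2]
def rot(q): return R.from_quat([q[1],q[2],q[3],q[0]]).as_matrix()
def shift(p):  # world target -> tool shift
    s=status.state(); return rot(s['tool_rot']).T@(np.array(p)-s['tool_pos'])
E
python3 - <<'E'
from h import *
s=status.state(); print({k:np.round(v,3) for k,v in s.items()}); print(rot(s['tool_rot']).round(3))
for n in('top','scene'):
    im=viewer.grab_frame(n); cv2.imwrite(f'pics/{n}0.png',im); f,cx,cy,Rm,t=cal(n); print(n,f,cx,cy,-Rm.T@t, Rm.round(2).tolist())
im=cv2.imread('pics/top0.png'); cv2.imwrite('pics/top0b.png',cv2.resize(im,(800,600),interpolation=cv2.INTER_CUBIC))
E
```

```text
{'time': np.float64(0.0), 'joint_pos': array([-1.29 ,  0.053,  1.614, -0.   ,  1.476, -0.119]), 'joint_vel': array([-0.001, -0.002, -0.   ,  0.002,  0.001,  0.001]), 'joint_efforts': array([ 3.0000e-03, -3.9367e+01, -3.7018e+01,  0.0000e+00,  7.0000e-03,
        0.0000e+00]), 'tool_pos': array([ 0.243, -0.575,  0.247]), 'tool_rot': array([-0.14 , -0.693, -0.141,  0.693]), 'contact_force': array([-0.099,  0.268, -0.301]), 'ft_torque': array([-0.022, -0.009, -0.001]), 'gripper_width': np.float64(1.0)}
[[-0.001  0.389 -0.921]
 [ 0.002 -0.921 -0.389]
 [-1.    -0.002 -0.   ]]
top 441.0630663319475 276.44151673885057 210.41971743074944 [ 0.42876735 -0.00326366  0.97644732] [[-0.02, -1.0, -0.02], [-0.99, 0.02, -0.12], [0.12, 0.02, -0.99]]
scene 459.94588862257905 275.82048013698744 213.04604913193268 [1.07223552 0.66107863 0.84485435] [[-0.76, 0.65, 0.01], [0.43, 0.53, -0.73], [-0.48, -0.55, -0.68]]
```

View pics/top0b.png

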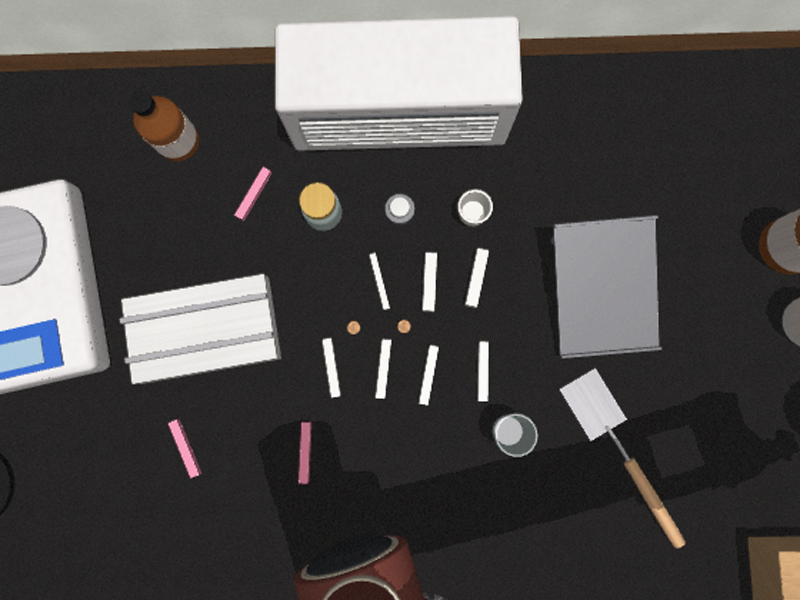

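View pics/scene0.png

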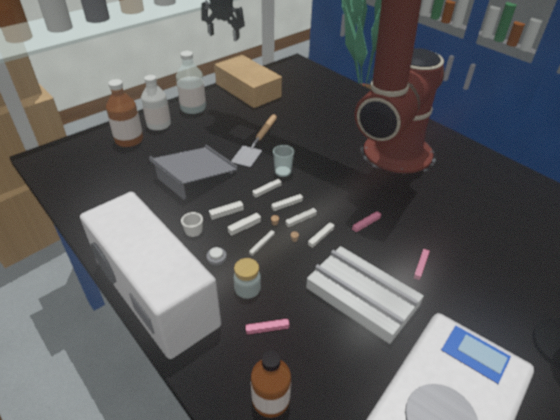

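The top view (800-px scale) shows seven white bars at about (380,281), (430,282), (477,278), (331,368), (383,369), (429,375) and (483,371). The look-alikes are the pink bars at (252,193), (184,448) and (305,452), plus the crucible at (475,207), the spatula at (593,405) and the orange discs at (353,327) and (404,326). The rack is at (200,328), the tray at (607,287) and the button at (400,207). I'll measure all of these with code.

```bash
cat >> h.py <<'E'
def bars(im,n='top',roi=None,z=0.014):
    k=cal(n); m=(im.min(2)>150).astype(np.uint8)*255
    out=[]
    for c in cv2.findContours(m,cv2.RETR_EXTERNAL,cv2.CHAIN_APPROX_NONE)[0]:
        if not 80<cv2.contourArea(c)<500: continue
        (u,v),(w,h),a=cv2.minAreaRect(c)
        if max(w,h)<30 or min(w,h)>14: continue
        vx,vy,x0,y0=cv2.fitLine(c,cv2.DIST_L2,0,0.01,0.01).ravel()
        p=pt(n,u,v,z,k); q=pt(n,u+20*vx,v+20*vy,z,k)-p
        out.append((p[:2],np.arctan2(q[1],q[0]),max(w,h),min(w,h),(u,v)))
    return sorted(out,key=lambda b:(b[4][1]>230,b[4][0]))
E
python3 - <<'E'
from h import *
im=cv2.imread('pics/top0.png')
for b in bars(im): print(b[0].round(4),'yaw',round((b[1]+np.pi/2)%np.pi-np.pi/2,3),'len,w px',np.round(b[2:4],1),np.round(np.array(b[4])/.7))
a=im[180:280,70:210]; t=im[140:260,375:475]; d=im[120:170,200:360]
a=cv2.resize(a,(420,300),interpolation=3);t=cv2.resize(t,(380,456),interpolation=3); d=cv2.resize(d,(416,130),interpolation=3)
o=np.zeros((456,800,3),np.uint8); o[:300,:420]=a;o[:,420:]=t;o[310:440,:416]=d
cv2.imwrite('pics/c1.png',o)
s=cv2.imread('pics/scene0.png')[130:210,130:250]; cv2.imwrite('pics/c2.png',cv2.resize(s,(720,480),interpolation=3))
E
```

```text
[0.7237 0.2341] yaw -0.525 len,w px [38.8  5.3] [252. 192.]
[0.578  0.0361] yaw 0.23 len,w px [39.8  4.1] [379. 281.]
[ 8.364e-01 -3.000e-04] yaw 1.57 len,w px [138.1   2.2] [399. 120.]
[ 8.246e-01 -1.000e-04] yaw -1.571 len,w px [136.1   4.7] [399. 127.]
[ 0.5751 -0.0416] yaw -0.078 len,w px [40.1  8.1] [429. 281.]
[ 0.58  -0.115] yaw -0.243 len,w px [40.2  8.1] [477. 277.]
[0.3302 0.3361] yaw 0.412 len,w px [41.2  6. ] [183. 448.]
[0.4467 0.112 ] yaw 0.146 len,w px [40.9  6.3] [331. 367.]
[0.4427 0.0327] yaw -0.139 len,w px [40.9  6.2] [383. 369.]
[ 0.432 -0.036] yaw -0.211 len,w px [41.4  6.3] [428. 375.]
[ 0.4361 -0.1188] yaw -0.059 len,w px [41.  6.] [483. 371.]
```

View pics/c1.png

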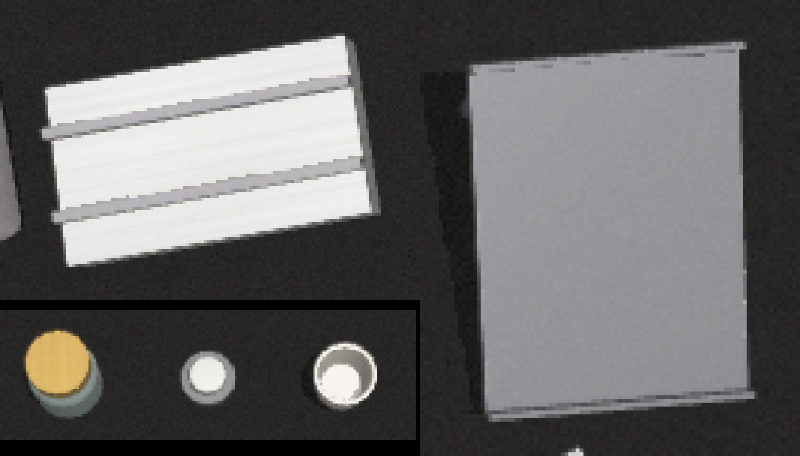

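View pics/c2.png

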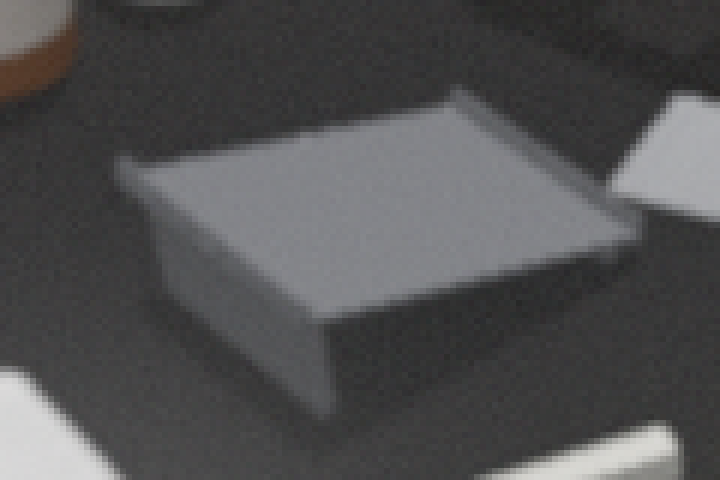

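High end of the tray is the far (+x) side. By pixel width, bar 1 is about 10 mm, bars 2 and 3 about 18 mm, and the near four about 14 mm. Next I work out the fixtures.

```bash
python3 - <<'E'
from h import *
A=lambda u,v,z:pt('top',70+u/3,180+v/3,z)
p=[A(42,133,.052),A(351,80,.052),A(52,217,.052),A(361,163,.052)]
print('ribs',np.round(p,4).tolist()); c=np.mean(p,0); d=p[0]-p[1]+p[2]-p[3]; print('rack c',c,'y yaw',np.arctan2(d[1],d[0]),'lens',np.linalg.norm(p[0]-p[1]),np.linalg.norm((p[0]+p[1]-p[2]-p[3])/2))
T=lambda u,v,z:pt('top',375+(u-420)/3.8,140+v/3.8,z)
q=[T(470,68,.067),T(740,50,.067),T(749,392,.017),T(485,413,.017)]
print('tray',np.round(q,4).tolist(),np.mean(q,0)); x=q[0]+q[1]-q[2]-q[3]; y=q[0]-q[1]+q[3]-q[2]; print('xyaw',np.arctan2(x[1],x[0]),np.arctan2(y[1],y[0])-np.pi/2,np.linalg.norm(x[:2])/2,np.linalg.norm(y)/2)
def ray(n,u,v):
    a=pt(n,u,v,0);b=pt(n,u,v,.1);return a,(b-a)/np.linalg.norm(b-a)
a,da=ray('top',280,145); b,db=ray('scene',216.5,253)
s=np.linalg.lstsq(np.c_[da,-db],b-a,rcond=None)[0]; print('button',a+da*s[0],b+db*s[1])
# wrist yaw: tool y axis yaw now
E
```

```text
ribs [[0.522, 0.4202, 0.052], [0.5544, 0.201, 0.052], [0.4626, 0.4113, 0.052], [0.4954, 0.1938, 0.052]]
rack c [0.50857934 0.30658645 0.052     ] y yaw 1.7190339113771023 lens 0.22155836759916034 0.05969406471091448
tray [[0.6451, -0.2256, 0.067], [0.6513, -0.3742, 0.067], [0.4651, -0.3854, 0.017], [0.4567, -0.2358, 0.017]] [ 0.5545308  -0.30527117  0.042     ]
xyaw 0.05689254024267276 0.048973805957412964 0.18758613838547192 0.14930128943152182
button [0.69354743 0.0007786  0.01428328] [0.69142418 0.00273407 0.01370719]
```

```bash
cat >> h.py <<'E'
def cur():
    s=status.state(); M=rot(s['tool_rot']); return (*s['tool_pos'],np.arctan2(M[1,1],M[0,1]))
def rel(a,b):
    c,s=np.cos(a[3]),np.sin(a[3]); d=np.array(b[:2])-np.array(a[:2])
    w=(b[3]-a[3]+np.pi)%(2*np.pi)-np.pi
    return np.round([a[2]-b[2], d[0]*c+d[1]*s, d[0]*s-d[1]*c, -np.degrees(w)/8],3).tolist()
def rack(i): # y in rack frame
    c,s=np.cos(.148),np.sin(.148); return .5086-s*i,.3066+c*i,-1.4228
def tray(x): # x along slope on deck; returns x,y,yaw,deck z
    h=x*np.cos(.26); return .5545+np.cos(.053)*h,-.305+np.sin(.053)*h,.053,.042+x*np.sin(.26)
E
python3 - <<'E'
from h import *
a=cur(); print(a); b=(.578,.0361,.12,.23-np.pi/2); print(rel(a,b))
x=tray(-.07); print(x); c=(x[0],x[1],.15,x[2]); print('b->tray',rel(b,c))
E
```

```text
(np.float64(0.24314463191496888), np.float64(-0.5751829892161546), np.float64(0.2471708595371611), np.float64(-1.1709591006526188))
[0.127, -0.433, -0.546, 1.216]
(np.float64(0.48694768992296156), np.float64(-0.3085836285334692), 0.053, np.float64(0.024004361367549142))
b->tray [-0.03, 0.315, 0.167, -9.982]
```

Request:
drive_tool --pt "0.127 -0.433 -0.546 1.22" --pt "0.127 -0.433 -0.546 1.22" --pt "0.127 -0.433 -0.546 1.22" --pt "0.127 -0.433 -0.546 1.22" --pt "0.127 -0.433 -0.546 1.22" --pt "0.127 -0.433 -0.546 1.22" --pt "0.127 -0.433 -0.546 1.22" --pt "0.127 -0.433 -0.546 1.22" --pt "0.127 -0.433 -0.546 1.22" --pt "0.127 -0.433 -0.546 1.22" --pt "0.127 -0.433 -0.546 1.22" --pt "0.127 -0.433 -0.546 1.22" --fingers 0.05

```text
time: 1.3
tool_pos: [0.5269, -0.0558, 0.1401]
tool_rot: [-0.081, -0.702, -0.081, 0.703]
contact_force: [0.5, -1.4, 0.7]
gripper_width: 0.59
```

Request:
drive_tool --pt "0 0 0 0" --pt "0 0 0 0"

```text
time: 1.5
tool_pos: [0.5262, -0.0567, 0.1399]
tool_rot: [-0.082, -0.702, -0.082, 0.703]
contact_force: [-0.4, -0.5, -0.7]
gripper_width: 0.588
```

```bash
python3 - <<'E'
from h import *
a=cur(); print(a); b=(.578,.0361,.06,.23-np.pi/2); print(rel(a,b))
cv2.imwrite('pics/w1.png',viewer.grab_frame('wrist'))
E
```

```text
(np.float64(0.5262259759584758), np.float64(-0.0566853014337168), np.float64(0.1398568320352914), np.float64(-1.338645635984962))
[0.08, -0.078, -0.072, 0.015]
```

Request:
drive_tool --pt "0.05 -0.078 -0.072 0" --pt "0.05 -0.078 -0.072 0" --pt "0.08 -0.078 -0.072 0" --pt "0.08 -0.078 -0.072 0" --pt "0.08 -0.078 -0.072 0" --pt "0.1 -0.078 -0.072 0" --pt "0.12 -0.078 -0.072 0" --pt "0.12 -0.078 -0.072 0" --pt "0.12 -0.078 -0.072 0" --pt "0.12 -0.078 -0.072 0"

```text
time: 2.55
tool_pos: [0.5804, 0.0336, 0.0232]
tool_rot: [0.081, 0.704, 0.08, -0.701]
contact_force: [-0.1, 0.1, 0.7]
gripper_width: 0.586
```

Request:
drive_tool --pt "0 0 0 0" --pt "0 0 0 0" --pt "0 0 0 0" --pt "0 0 0 0" --pt "0 0 0 0" --pt "0 0 0 0" --pt "0 0 0 0" --pt "0 0 0 0" --pt "-0.04 0 0 0" --pt "-0.08 0 0 0" --pt "-0.1 0 0 0" --pt "-0.1 0 0 0" --fingers 0.0

```text
time: 3.75
tool_pos: [0.5814, 0.0345, 0.1247]
tool_rot: [0.081, 0.705, 0.081, -0.7]
contact_force: [1.2, -1.0, -0.1]
gripper_width: 0.085
```

```bash
python3 - <<'E'
from h import *
a=cur(); print(a,status.state()['gripper_width']*85.4)
x=tray(-.07); print(x); c=(x[0],x[1],.12,x[2]); print('b->tray',rel(a,c))
cv2.imwrite('pics/w2.png',viewer.grab_frame('wrist'))
E
```

```text
(np.float64(0.5814339731722684), np.float64(0.03447798990042405), np.float64(0.12472645689152287), np.float64(-1.3411125146061722)) 7.281079382578784
(np.float64(0.48694768992296156), np.float64(-0.3085836285334692), 0.053, np.float64(0.024004361367549142))
b->tray [0.005, 0.313, 0.17, -9.985]
```

View pics/w2.png

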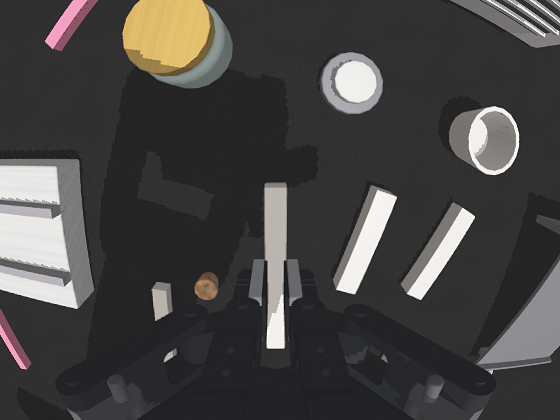

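Bar 1 is held at 7.3 mm indicated, which is nearest to 10 mm and agrees with its pixel width. The wrist view shows it gripped at mid-length, with ends near (275,185) and (275,348). Taking it to the tray.

Request:
drive_tool --pt "0.005 0.313 0.17 -9.985" --pt "0.005 0.313 0.17 -9.985" --pt "0.005 0.313 0.17 -9.985" --pt "0.005 0.313 0.17 -9.985" --pt "0.005 0.313 0.17 -9.985" --pt "0.005 0.313 0.17 -9.985" --pt "0.005 0.313 0.17 -9.985" --pt "0.005 0.313 0.17 -9.985" --pt "0.005 0.313 0.17 -9.985" --pt "0.005 0.313 0.17 -9.985" --pt "0.005 0.313 0.17 -9.985" --pt "0.005 0.313 0.17 -9.985"

```text
time: 5.0
tool_pos: [0.4836, -0.3081, 0.1136]
tool_rot: [0.511, 0.487, 0.514, -0.487]
contact_force: [1.0, 0.2, -0.5]
gripper_width: 0.093
```

```bash
python3 - <<'E'
from h import *
a=cur(); print(a,status.state()['gripper_width']*85.4)
x=tray(-.07); c=(x[0],x[1],x[3]+.026,x[2]); print('down',rel(a,c))
E
```

```text
(np.float64(0.48364109595157256), np.float64(-0.3080994142822139), np.float64(0.1136020619563717), np.float64(0.050320147537498375)) 7.938067072094428
down [0.064, 0.003, 0.001, -0.019]
```

Request:
drive_tool --pt "0.03 0.003 0.001 0" --pt "0.05 0.003 0.001 0" --pt "0.06 0.003 0.001 0" --pt "0.064 0.003 0.001 0" --pt "0.064 0.003 0.001 0" --pt "0.064 0.003 0.001 0"

```text
time: 5.6
tool_pos: [0.4882, -0.3102, 0.0528]
tool_rot: [0.514, 0.487, 0.512, -0.487]
contact_force: [1.0, 0.1, 0.8]
gripper_width: 0.089
```

Request:
drive_tool --pt "0 0 0 0" --pt "-0.002 0 0 0" --pt "-0.006 0 0 0" --pt "-0.02 0 0 0" --pt "-0.05 0 0 0" --pt "-0.1 0 0 0" --pt "-0.1 0 0 0" --fingers 0.035

```text
time: 6.3
tool_pos: [0.4916, -0.313, 0.1617]
tool_rot: [0.519, 0.487, 0.507, -0.486]
contact_force: [0.7, -0.9, 1.8]
gripper_width: 0.41
```

```bash
cat > t.py <<'E'
from h import *
import sys
a=cur(); print(np.round(a,4)); im=viewer.grab_frame('top'); cv2.imwrite(f'pics/{sys.argv[1]}.png',im)
for b in bars(im):
    if b[2]<60: print(b[0].round(4),'yaw',round((b[1]+np.pi/2)%np.pi-np.pi/2,3),np.round(b[2:4],1), 'rel',rel(a,(*b[0],.06,((b[1]+np.pi/2)%np.pi-np.pi/2)-np.pi/2)))
E
python3 t.py t1; python3 - <<'E'
from h import *
w=cv2.resize(viewer.grab_frame('wrist'),(400,300)); t=cv2.imread('pics/t1.png')[120:270,300:500]
cv2.imwrite('pics/t1c.png',np.hstack([cv2.resize(t,(400,300),interpolation=3),w]))
E
```

```text
[ 0.4916 -0.313   0.1617  0.053 ]
[0.7237 0.2341] yaw -0.525 [38.8  5.3] rel [0.102, 0.261, -0.534, 15.39]
[ 0.5751 -0.0417] yaw -0.078 [40.1  8. ] rel [0.102, 0.098, -0.267, 12.186]
[ 0.58  -0.115] yaw -0.243 [40.2  8.1] rel [0.102, 0.099, -0.193, 13.368]
[0.3302 0.3361] yaw 0.412 [41.2  6. ] rel [0.102, -0.127, -0.657, 8.676]
[0.3208 0.1534] yaw -0.054 [41.3  5.7] rel [0.102, -0.146, -0.475, 12.017]
[0.4467 0.1121] yaw 0.146 [40.9  6.2] rel [0.102, -0.022, -0.427, 10.586]
[0.4427 0.0327] yaw -0.139 [40.9  6.2] rel [0.102, -0.03, -0.348, 12.628]
[ 0.4325 -0.0361] yaw -0.21 [41.   6.3] rel [0.102, -0.044, -0.28, 13.131]
[ 0.4351 -0.1183] yaw -0.071 [40.2  5.7] rel [0.102, -0.046, -0.197, 12.139]
[ 0.486  -0.3158] yaw -1.514 [42.4  4.9] rel [0.102, -0.006, 0.002, 22.476]
```

View pics/t1c.png

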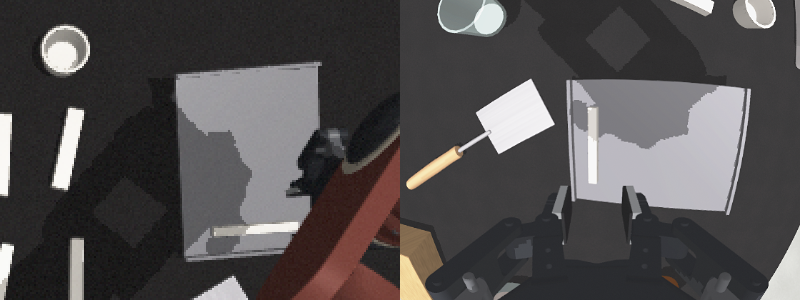

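Bar 1 lies on the tray near the low lip (wrist pane: x≈592). Now the first 18 mm candidate at (0.580, -0.115).

Request:
drive_tool --pt "0.06 0.099 -0.193 -9.13" --pt "0.06 0.099 -0.193 -9.13" --pt "0.06 0.099 -0.193 -9.13" --pt "0.06 0.099 -0.193 -9.13" --pt "0.06 0.099 -0.193 -9.13" --pt "0.06 0.099 -0.193 -9.13" --pt "0.06 0.099 -0.193 -9.13" --pt "0.06 0.099 -0.193 -9.13" --pt "0.06 0.099 -0.193 -9.13" --pt "0.06 0.099 -0.193 -9.13" --pt "0.06 0.099 -0.193 -9.13" --pt "0.06 0.099 -0.193 -9.13" --fingers 0.05

```text
time: 7.6
tool_pos: [0.5758, -0.1117, 0.0912]
tool_rot: [0.701, 0.086, 0.702, -0.086]
contact_force: [0.2, -0.5, 0.6]
gripper_width: 0.585
```

```bash
python3 - <<'E'
from h import *
a=cur(); print(a,rot(status.state()['tool_rot'])[:,0].round(4)); print(rel(a,(.58,-.115,.022,-.243+np.pi/2)))
c=(.58,-.115,.12,-.243+np.pi/2);x=tray(-.02); print(rel(c,(x[0],x[1],.12,x[2])))
E
```

```text
(np.float64(0.5758436967100227), np.float64(-0.1117496878683809), np.float64(0.09117601369212176), np.float64(1.3264178458033755)) [-1.e-03  3.e-04 -1.e+00]
[0.069, -0.002, 0.005, -0.01]
[0.0, -0.196, 0.002, 9.13]
```

Request:
drive_tool --pt "0.03 -0.002 0.005 0" --pt "0.05 -0.002 0.005 0" --pt "0.06 -0.002 0.005 0" --pt "0.069 -0.002 0.005 0" --pt "0.069 -0.002 0.005 0" --pt "0.069 -0.002 0.005 0"

```text
time: 8.2
tool_pos: [0.5811, -0.1152, 0.0234]
tool_rot: [0.702, 0.086, 0.702, -0.086]
contact_force: [-0.3, 0.0, -0.2]
gripper_width: 0.583
```

Request:
drive_tool --pt "0 0 0 0" --pt "0 0 0 0" --pt "0 0 0 0" --pt "0 0 0 0" --pt "0 0 0 0" --pt "0 0 0 0" --pt "0 0 0 0" --pt "0 0 0 0" --pt "-0.04 0 0 0" --pt "-0.08 0 0 0" --pt "-0.1 0 0 0" --pt "-0.1 0 0 0" --fingers 0.0

```text
time: 9.4
tool_pos: [0.5829, -0.1157, 0.1267]
tool_rot: [0.704, 0.085, 0.699, -0.086]
contact_force: [-0.1, 0.3, -1.4]
gripper_width: 0.188
```

```bash
python3 - <<'E'
from h import *
a=cur(); print(a,status.state()['gripper_width']*85.4)
x=tray(-.02); print(rel(a,(x[0],x[1],.12,x[2])))
E
```

```text
(np.float64(0.582920055257396), np.float64(-0.11572152255698583), np.float64(0.126661155842755), np.float64(1.3276600172807582)) 16.057493569503713
[0.007, -0.196, -0.001, 9.129]
```

16.1 mm indicated against 7.3–7.9 for the 10 mm bar, so the reading sits about 2 mm low and this one is 18 mm.

Request:
drive_tool --pt "0.007 -0.196 -0.001 9.13" --pt "0.007 -0.196 -0.001 9.13" --pt "0.007 -0.196 -0.001 9.13" --pt "0.007 -0.196 -0.001 9.13" --pt "0.007 -0.196 -0.001 9.13" --pt "0.007 -0.196 -0.001 9.13" --pt "0.007 -0.196 -0.001 9.13" --pt "0.007 -0.196 -0.001 9.13" --pt "0.007 -0.196 -0.001 9.13" --pt "0.007 -0.196 -0.001 9.13" --pt "0.007 -0.196 -0.001 9.13"

```text
time: 10.5
tool_pos: [0.5316, -0.3043, 0.1137]
tool_rot: [0.512, 0.486, 0.515, -0.486]
contact_force: [-0.1, 0.8, -1.3]
gripper_width: 0.191
```

```bash
python3 - <<'E'
from h import *
a=cur(); print(a,status.state()['gripper_width']*85.4)
x=tray(-.02); c=(x[0],x[1],x[3]+.028,x[2]); print('down',rel(a,c))
c=(x[0],x[1],.13,x[2]); print('next',rel(c,(.5751,-.0417,.08,-.078+np.pi/2)))
E
```

```text
(np.float64(0.5315735949120524), np.float64(-0.3043213530444176), np.float64(0.11371220361598686), np.float64(0.05446094028574751)) 16.30413643178809
down [0.049, 0.004, 0.002, 0.01]
next [0.05, 0.054, -0.262, -10.312]
```

Request:
drive_tool --pt "0.025 0.004 0.002 0" --pt "0.04 0.004 0.002 0" --pt "0.048 0.004 0.002 0" --pt "0.051 0.004 0.002 0" --pt "0.051 0.004 0.002 0" --pt "0.051 0.004 0.002 0"

```text
time: 11.1
tool_pos: [0.537, -0.3071, 0.0656]
tool_rot: [0.514, 0.487, 0.513, -0.487]
contact_force: [-0.2, -0.5, -1.4]
gripper_width: 0.192
```

Request:
drive_tool --pt "0 0 0 0" --pt "-0.002 0 0 0" --pt "-0.006 0 0 0" --pt "-0.02 0 0 0" --pt "-0.05 0 0 0" --pt "-0.07 0 0 0" --pt "-0.07 0 0 0" --fingers 0.038

```text
time: 11.8
tool_pos: [0.539, -0.3085, 0.1404]
tool_rot: [0.516, 0.487, 0.51, -0.486]
contact_force: [1.4, -0.7, 0.9]
gripper_width: 0.445
```

Request:
drive_tool --pt "0.05 0.054 -0.262 -10.31" --pt "0.05 0.054 -0.262 -10.31" --pt "0.05 0.054 -0.262 -10.31" --pt "0.05 0.054 -0.262 -10.31" --pt "0.05 0.054 -0.262 -10.31" --pt "0.05 0.054 -0.262 -10.31" --pt "0.05 0.054 -0.262 -10.31" --pt "0.05 0.054 -0.262 -10.31" --pt "0.05 0.054 -0.262 -10.31" --pt "0.05 0.054 -0.262 -10.31" --pt "0.05 0.054 -0.262 -10.31" --pt "0.05 0.054 -0.262 -10.31" --fingers 0.05

```text
time: 13.0
tool_pos: [0.5763, -0.0422, 0.0842]
tool_rot: [0.706, 0.028, 0.707, -0.028]
contact_force: [-1.2, -1.0, -0.2]
gripper_width: 0.584
```

```bash
python3 t.py t2; python3 - <<'E'
from h import *
a=cur(); print(a); print(rel(a,(.5751,-.0417,.022,-.078+np.pi/2)))
t=cv2.imread('pics/t2.png')[120:270,220:500]; cv2.imwrite('pics/t2c.png',cv2.resize(t,(784,420),interpolation=3))
E
```

```text
[ 0.5763 -0.0422  0.0842  1.4904]
[0.7237 0.2341] yaw -0.525 [38.8  5.3] rel [0.024, 0.287, 0.125, -19.315]
[ 0.5354 -0.3152] yaw -1.441 [48.5 10.8] rel [0.024, -0.275, -0.019, -12.753]
[0.3302 0.3361] yaw 0.412 [41.2  6. ] rel [0.024, 0.357, -0.276, 18.971]
[0.4468 0.1122] yaw 0.142 [40.8  6. ] rel [0.024, 0.144, -0.141, 20.908]
[ 0.4297 -0.1185] yaw -0.157 [35.  6.] rel [0.024, -0.088, -0.14, -21.954]
[ 0.4886 -0.3158] yaw -1.516 [42.4  4.8] rel [0.024, -0.28, -0.065, -12.217]
(np.float64(0.5763709395171543), np.float64(-0.0422412941958437), np.float64(0.08435179102206572), np.float64(1.4906776913752477))
[0.062, 0.0, -0.001, -0.015]
```

View pics/t2c.png

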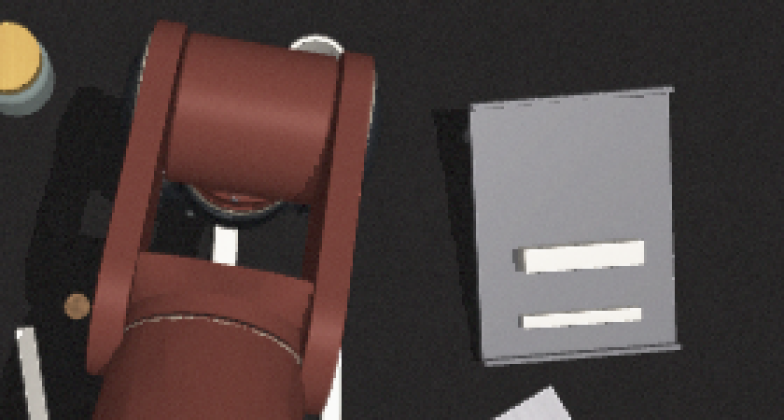

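Both bars lie flat across the slope (crop y≈257 and y≈318). Picking up the second 18 mm candidate.

Request:
drive_tool --pt "0.03 0 -0.001 0" --pt "0.05 0 -0.001 0" --pt "0.062 0 -0.001 0" --pt "0.062 0 -0.001 0" --pt "0.062 0 -0.001 0"

```text
time: 13.55
tool_pos: [0.5761, -0.0423, 0.0232]
tool_rot: [0.707, 0.028, 0.706, -0.028]
contact_force: [0.6, -0.1, 0.5]
gripper_width: 0.585
```

Request:
drive_tool --pt "0 0 0 0" --pt "0 0 0 0" --pt "0 0 0 0" --pt "0 0 0 0" --pt "0 0 0 0" --pt "0 0 0 0" --pt "0 0 0 0" --pt "0 0 0 0" --pt "-0.04 0 0 0" --pt "-0.08 0 0 0" --pt "-0.11 0 0 0" --pt "-0.11 0 0 0" --fingers 0.0

```text
time: 14.75
tool_pos: [0.5789, -0.0428, 0.1386]
tool_rot: [0.71, 0.027, 0.703, -0.028]
contact_force: [1.0, 0.2, -0.1]
gripper_width: 0.19
```

```bash
python3 - <<'E'
from h import *
a=cur(); print(a,status.state()['gripper_width']*85.4)
x=tray(.035); print(x,rel(a,(x[0],x[1],.13,x[2])))
E
```

```text
(np.float64(0.5789402999065083), np.float64(-0.0428106547425249), np.float64(0.1385638852733186), np.float64(1.4923982084167033)) 16.21575441958809
(np.float64(0.5882761550385192), np.float64(-0.3032081857332654), 0.053, np.float64(0.050997819316225435)) [0.009, -0.259, 0.03, 10.309]
```

Gauges 18 mm again; off to the tray.

Request:
drive_tool --pt "0.009 -0.259 0.03 10.31" --pt "0.009 -0.259 0.03 10.31" --pt "0.009 -0.259 0.03 10.31" --pt "0.009 -0.259 0.03 10.31" --pt "0.009 -0.259 0.03 10.31" --pt "0.009 -0.259 0.03 10.31" --pt "0.009 -0.259 0.03 10.31" --pt "0.009 -0.259 0.03 10.31" --pt "0.009 -0.259 0.03 10.31" --pt "0.009 -0.259 0.03 10.31" --pt "0.009 -0.259 0.03 10.31" --pt "0.009 -0.259 0.03 10.31"

```text
time: 15.95
tool_pos: [0.5847, -0.3023, 0.1223]
tool_rot: [0.513, 0.486, 0.514, -0.486]
contact_force: [-0.8, -0.0, -1.0]
gripper_width: 0.19
```

```bash
python3 - <<'E'
from h import *
a=cur(); print(a,status.state()['gripper_width']*85.4)
x=tray(.035); c=(x[0],x[1],x[3]+.027,x[2]); print('down',rel(a,c))
E
```

```text
(np.float64(0.5846622927760013), np.float64(-0.3023125863766208), np.float64(0.12232568020824244), np.float64(0.054756011920625895)) 16.23200392412871
down [0.044, 0.004, 0.001, 0.013]
```

Request:
drive_tool --pt "0.025 0.004 0.001 0" --pt "0.036 0.004 0.001 0" --pt "0.042 0.004 0.001 0" --pt "0.045 0.004 0.001 0" --pt "0.045 0.004 0.001 0" --pt "0.045 0.004 0.001 0"

```text
time: 16.55
tool_pos: [0.5897, -0.3038, 0.0796]
tool_rot: [0.514, 0.487, 0.513, -0.487]
contact_force: [-0.3, -0.1, -1.5]
gripper_width: 0.185
```

Request:
drive_tool --pt "0 0 0 0" --pt "-0.002 0 0 0" --pt "-0.006 0 0 0" --pt "-0.02 0 0 0" --pt "-0.05 0 0 0" --pt "-0.07 0 0 0" --pt "-0.07 0 0 0" --fingers 0.038

```text
time: 17.25
tool_pos: [0.5918, -0.3051, 0.1547]
tool_rot: [0.516, 0.487, 0.51, -0.486]
contact_force: [0.2, -0.3, -0.1]
gripper_width: 0.448
```

```bash
python3 t.py t3
```

```text
[ 0.5918 -0.3051  0.1547  0.0529]
[0.7237 0.2341] yaw -0.525 [38.8  5.3] rel [0.095, 0.16, -0.532, 15.39]
[ 0.6353 -0.3301] yaw -0.424 [31.3 13.7] rel [0.095, 0.042, 0.027, 14.663]
[0.3302 0.3361] yaw 0.412 [41.2  6. ] rel [0.095, -0.227, -0.654, 8.676]
[0.3316 0.1529] yaw -0.039 [31.   5.6] rel [0.095, -0.236, -0.471, 11.908]
[0.4467 0.1121] yaw 0.146 [40.9  6.2] rel [0.095, -0.123, -0.424, 10.586]
[0.443  0.0326] yaw -0.136 [40.6  6.2] rel [0.095, -0.131, -0.345, 12.605]
[ 0.4321 -0.0359] yaw -0.21 [40.6  5.8] rel [0.095, -0.145, -0.277, 13.133]
[ 0.435  -0.1187] yaw -0.064 [40.  6.] rel [0.095, -0.147, -0.194, 12.087]
```

Now the near four (14 mm candidates), starting at (0.447, 0.112).

Request:
drive_tool --pt "0.075 -0.123 -0.424 10.586" --pt "0.075 -0.123 -0.424 10.586" --pt "0.075 -0.123 -0.424 10.586" --pt "0.075 -0.123 -0.424 10.586" --pt "0.075 -0.123 -0.424 10.586" --pt "0.075 -0.123 -0.424 10.586" --pt "0.075 -0.123 -0.424 10.586" --pt "0.075 -0.123 -0.424 10.586" --pt "0.075 -0.123 -0.424 10.586" --pt "0.075 -0.123 -0.424 10.586" --pt "0.075 -0.123 -0.424 10.586" --pt "0.075 -0.123 -0.424 10.586" --fingers 0.05

```text
time: 18.5
tool_pos: [0.4427, 0.1139, 0.0723]
tool_rot: [-0.052, -0.704, -0.052, 0.706]
contact_force: [-0.5, -0.3, 0.2]
gripper_width: 0.583
```

```bash
python3 - <<'E'
from h import *
a=cur(); print(a); print(rel(a,(.4467,.1121,.021,.146-np.pi/2)))
for i in(.075,.025,-.025,-.075): print(i,rack(i))
E
```

```text
(np.float64(0.44268539891711206), np.float64(0.11390915806284954), np.float64(0.07233526359482657), np.float64(-1.4234711469808108))
[0.051, 0.002, -0.004, 0.009]
0.075 (np.float64(0.49754047804300583), np.float64(0.38078009823451814), -1.4228)
0.025 (np.float64(0.5049134926810019), np.float64(0.33132669941150605), -1.4228)
-0.025 (np.float64(0.5122865073189982), np.float64(0.2818733005884939), -1.4228)
-0.075 (np.float64(0.5196595219569943), np.float64(0.23241990176548183), -1.4228)
```

Request:
drive_tool --pt "0.03 0.002 -0.004 0" --pt "0.045 0.002 -0.004 0" --pt "0.05 0.002 -0.004 0" --pt "0.05 0.002 -0.004 0" --pt "0.05 0.002 -0.004 0"

```text
time: 19.0
tool_pos: [0.4489, 0.1118, 0.0243]
tool_rot: [0.051, 0.706, 0.051, -0.705]
contact_force: [-0.3, 1.1, 0.6]
gripper_width: 0.59
```

Request:
drive_tool --pt "0 0 0 0" --pt "0 0 0 0" --pt "0 0 0 0" --pt "0 0 0 0" --pt "0 0 0 0" --pt "0 0 0 0" --pt "0 0 0 0" --pt "0 0 0 0" --pt "-0.04 0 0 0" --pt "-0.08 0 0 0" --pt "-0.11 0 0 0" --pt "-0.11 0 0 0" --fingers 0.0

```text
time: 20.2
tool_pos: [0.4516, 0.1123, 0.139]
tool_rot: [0.051, 0.709, 0.052, -0.702]
contact_force: [1.3, -0.4, -0.3]
gripper_width: 0.14
```

```bash
python3 - <<'E'
from h import *
a=cur(); print(a,status.state()['gripper_width']*85.4)
x=rack(.075); print(rel(a,(x[0],x[1],.12,x[2])))
E
```

```text
(np.float64(0.451630919398247), np.float64(0.11231751723913293), np.float64(0.13900856604940634), np.float64(-1.4251208778593807)) 11.930265489852632
[0.019, -0.259, -0.084, -0.017]
```

11.9 mm indicated, so 14 mm. Taking it to the rack.

Request:
drive_tool --pt "0.015 -0.259 -0.084 0" --pt "0.015 -0.259 -0.084 0" --pt "0.015 -0.259 -0.084 0" --pt "0.015 -0.259 -0.084 0" --pt "0.015 -0.259 -0.084 0" --pt "0.015 -0.259 -0.084 0" --pt "0.019 -0.259 -0.084 0" --pt "0.019 -0.259 -0.084 0"

```text
time: 21.0
tool_pos: [0.4925, 0.3798, 0.1121]
tool_rot: [-0.053, -0.704, -0.051, 0.707]
contact_force: [0.0, -0.2, -1.1]
gripper_width: 0.142
```

```bash
python3 - <<'E'
from h import *
a=cur(); print(a,status.state()['gripper_width']*85.4)
x=rack(.075); print(rel(a,(x[0],x[1],.077,x[2])))
E
```

```text
(np.float64(0.49251498442163505), np.float64(0.37982913288662057), np.float64(0.11210557778724504), np.float64(-1.4242751358499481)) 12.16237450185392
[0.035, -0.0, -0.005, -0.011]
```

Request:
drive_tool --pt "0.02 0 -0.005 0" --pt "0.03 0 -0.005 0" --pt "0.035 0 -0.005 0" --pt "0.035 0 -0.005 0" --pt "0.035 0 -0.005 0" --pt "0.035 0 -0.005 0"

```text
time: 21.6
tool_pos: [0.4993, 0.3813, 0.0807]
tool_rot: [0.051, 0.706, 0.052, -0.705]
contact_force: [0.3, 0.0, -0.2]
gripper_width: 0.135
```

Request:
drive_tool --pt "0 0 0 0" --pt "0 0 0 0" --pt "0 0 0 0" --pt "-0.02 0 0 0" --pt "-0.05 0 0 0" --pt "-0.07 0 0 0" --pt "-0.07 0 0 0" --pt "-0.07 0 0 0" --fingers 0.036

```text
time: 22.4
tool_pos: [0.4989, 0.3812, 0.1497]
tool_rot: [0.051, 0.705, 0.052, -0.705]
contact_force: [-0.8, 0.2, -0.4]
gripper_width: 0.417
```

```bash
python3 t.py t4; python3 - <<'E'
from h import *
w=cv2.resize(viewer.grab_frame('wrist'),(400,300)); t=cv2.imread('pics/t4.png')[165:285,70:230]
cv2.imwrite('pics/t4c.png',np.hstack([cv2.resize(t,(400,300),interpolation=3),w]))
E
```

```text
[ 0.4989  0.3812  0.1497 -1.4252]
[0.7237 0.2341] yaw -0.525 [38.8  5.3] rel [0.09, 0.178, -0.201, 4.803]
[ 0.5338 -0.3175] yaw -1.46 [46.2 10.9] rel [0.09, 0.696, 0.067, 11.502]
[0.3208 0.1534] yaw -0.054 [41.3  5.7] rel [0.09, 0.2, 0.209, 1.43]
[0.4427 0.0327] yaw -0.139 [40.9  6.2] rel [0.09, 0.337, 0.106, 2.041]
[ 0.432 -0.036] yaw -0.211 [41.4  6.3] rel [0.09, 0.403, 0.127, 2.553]
[ 0.4361 -0.1188] yaw -0.059 [41.  6.] rel [0.09, 0.486, 0.135, 1.463]
[ 0.4886 -0.3147] yaw -1.512 [43.4  4.8] rel [0.09, 0.687, 0.111, 11.874]
```

View pics/t4c.png

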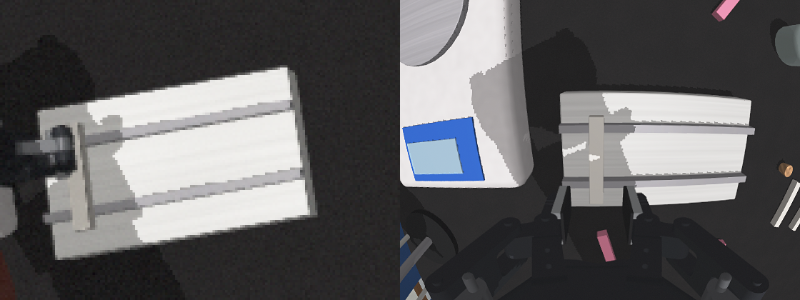

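The bar lies across both ribs with about equal overhang (left pane, (78,122) to (84,230)). Next bar.

Request:
drive_tool --pt "0.02 0.337 0.106 2.04" --pt "0.02 0.337 0.106 2.04" --pt "0.02 0.337 0.106 2.04" --pt "0.02 0.337 0.106 2.04" --pt "0.02 0.337 0.106 2.04" --pt "0.02 0.337 0.106 2.04" --pt "0.02 0.337 0.106 2.04" --pt "0.07 0.337 0.106 2.04" --pt "0.085 0.337 0.106 2.04" --pt "0.085 0.337 0.106 2.04" --pt "0.085 0.337 0.106 2.04" --fingers 0.05

```text
time: 23.6
tool_pos: [0.4423, 0.0325, 0.0641]
tool_rot: [0.049, -0.705, 0.049, 0.706]
contact_force: [1.1, 0.6, -0.6]
gripper_width: 0.588
```

```bash
python3 - <<'E'
from h import *
a=cur(); print(a); print(rel(a,(.4427,.0327,.021,-.139-np.pi/2)))
E
```

```text
(np.float64(0.44229032477024216), np.float64(0.03248238936720215), np.float64(0.06407238343057639), np.float64(-1.7099686539113474))
[0.043, -0.0, -0.0, -0.001]
```

Request:
drive_tool --pt "0.025 0 0 0" --pt "0.038 0 0 0" --pt "0.043 0 0 0" --pt "0.043 0 0 0" --pt "0.043 0 0 0"

```text
time: 24.1
tool_pos: [0.4435, 0.0324, 0.0225]
tool_rot: [-0.049, 0.706, -0.049, -0.705]
contact_force: [-0.7, -0.1, 0.2]
gripper_width: 0.586
```

Request:
drive_tool --pt "0 0 0 0" --pt "0 0 0 0" --pt "0 0 0 0" --pt "0 0 0 0" --pt "0 0 0 0" --pt "0 0 0 0" --pt "0 0 0 0" --pt "0 0 0 0" --pt "-0.04 0 0 0" --pt "-0.08 0 0 0" --pt "-0.11 0 0 0" --pt "-0.11 0 0 0" --fingers 0.0

```text
time: 25.3
tool_pos: [0.446, 0.0321, 0.1368]
tool_rot: [-0.049, 0.709, -0.049, -0.702]
contact_force: [1.0, 0.0, 0.3]
gripper_width: 0.138
```

```bash
python3 - <<'E'
from h import *
a=cur(); print(a,status.state()['gripper_width']*85.4)
x=rack(.025); print(rel(a,(x[0],x[1],.12,x[2])))
E
```

```text
(np.float64(0.44604462161391134), np.float64(0.03206940830288392), np.float64(0.13680991704701664), np.float64(-1.7100412120491406)) 11.752654625548576
[0.017, -0.305, -0.017, -2.057]
```

Request:
drive_tool --pt "0.015 -0.305 -0.017 -2.057" --pt "0.015 -0.305 -0.017 -2.057" --pt "0.015 -0.305 -0.017 -2.057" --pt "0.015 -0.305 -0.017 -2.057" --pt "0.015 -0.305 -0.017 -2.057" --pt "0.015 -0.305 -0.017 -2.057" --pt "0.015 -0.305 -0.017 -2.057" --pt "0.015 -0.305 -0.017 -2.057" --pt "0.015 -0.305 -0.017 -2.057" --pt "0.015 -0.305 -0.017 -2.057"

```text
time: 26.3
tool_pos: [0.5017, 0.3306, 0.1161]
tool_rot: [-0.052, -0.705, -0.051, 0.706]
contact_force: [-0.3, -0.5, -0.4]
gripper_width: 0.141
```

```bash
python3 - <<'E'
from h import *
a=cur(); print(a,status.state()['gripper_width']*85.4)
x=rack(.025); print(rel(a,(x[0],x[1],.076,x[2])))
x=(x[0],x[1],.15,x[2]); print(rel(x,(.432,-.036,.065,-.211-np.pi/2)))
E
```

```text
(np.float64(0.5016858732484055), np.float64(0.33057220945002086), np.float64(0.11614825814330303), np.float64(-1.4244118903474172)) 12.030648739378377
[0.04, -0.0, -0.003, -0.012]
[0.085, 0.353, 0.126, 2.571]
```

Request:
drive_tool --pt "0.025 0 -0.003 0" --pt "0.035 0 -0.003 0" --pt "0.04 0 -0.003 0" --pt "0.04 0 -0.003 0" --pt "0.04 0 -0.003 0" --pt "0.04 0 -0.003 0"

```text
time: 26.9
tool_pos: [0.5056, 0.3327, 0.0778]
tool_rot: [0.052, 0.706, 0.052, -0.705]
contact_force: [-0.3, 0.3, -0.5]
gripper_width: 0.137
```

Request:
drive_tool --pt "0 0 0 0" --pt "0 0 0 0" --pt "0 0 0 0" --pt "-0.02 0 0 0" --pt "-0.05 0 0 0" --pt "-0.074 0 0 0" --pt "-0.074 0 0 0" --pt "-0.074 0 0 0" --fingers 0.036

```text
time: 27.7
tool_pos: [0.5052, 0.3326, 0.1512]
tool_rot: [0.052, 0.706, 0.052, -0.705]
contact_force: [-0.6, -0.1, -0.1]
gripper_width: 0.42
```

```bash
python3 t.py t5
```

```text
[ 0.5052  0.3326  0.1512 -1.4228]
[0.7237 0.2341] yaw -0.525 [38.8  5.3] rel [0.091, 0.13, -0.202, 4.82]
[ 0.5357 -0.3198] yaw -1.497 [44.   9.4] rel [0.091, 0.65, 0.066, 11.779]
[0.3208 0.1534] yaw -0.054 [41.3  5.7] rel [0.091, 0.15, 0.209, 1.447]
[ 0.432 -0.036] yaw -0.211 [41.4  6.3] rel [0.091, 0.354, 0.127, 2.57]
[ 0.4361 -0.1188] yaw -0.059 [41.  6.] rel [0.091, 0.436, 0.135, 1.48]
[ 0.4886 -0.3158] yaw -1.517 [42.4  4.8] rel [0.091, 0.639, 0.112, 11.924]
```

Request:
drive_tool --pt "0.02 0.354 0.127 2.57" --pt "0.02 0.354 0.127 2.57" --pt "0.02 0.354 0.127 2.57" --pt "0.02 0.354 0.127 2.57" --pt "0.02 0.354 0.127 2.57" --pt "0.02 0.354 0.127 2.57" --pt "0.02 0.354 0.127 2.57" --pt "0.02 0.354 0.127 2.57" --pt "0.07 0.354 0.127 2.57" --pt "0.086 0.354 0.127 2.57" --pt "0.086 0.354 0.127 2.57" --pt "0.086 0.354 0.127 2.57" --fingers 0.05

```text
time: 28.95
tool_pos: [0.4309, -0.0362, 0.0639]
tool_rot: [0.075, -0.702, 0.074, 0.704]
contact_force: [1.3, -1.0, 0.1]
gripper_width: 0.587
```

```bash
python3 - <<'E'
from h import *
a=cur(); print(a); print(rel(a,(.432,-.036,.021,-.211-np.pi/2)))
E
```

```text
(np.float64(0.4308572221577298), np.float64(-0.03616062811963264), np.float64(0.06392611427078783), np.float64(-1.7816612521274606))
[0.043, -0.0, -0.001, 0.001]
```

Request:
drive_tool --pt "0.025 0 -0.001 0" --pt "0.038 0 -0.001 0" --pt "0.043 0 -0.001 0" --pt "0.043 0 -0.001 0" --pt "0.043 0 -0.001 0"

```text
time: 29.45
tool_pos: [0.4331, -0.0366, 0.0225]
tool_rot: [-0.074, 0.704, -0.074, -0.703]
contact_force: [0.4, 0.1, 1.2]
gripper_width: 0.585
```

Request:
drive_tool --pt "0 0 0 0" --pt "0 0 0 0" --pt "0 0 0 0" --pt "0 0 0 0" --pt "0 0 0 0" --pt "0 0 0 0" --pt "0 0 0 0" --pt "0 0 0 0" --pt "-0.04 0 0 0" --pt "-0.08 0 0 0" --pt "-0.11 0 0 0" --pt "-0.11 0 0 0" --fingers 0.0

```text
time: 30.65
tool_pos: [0.4356, -0.0374, 0.1368]
tool_rot: [-0.074, 0.707, -0.075, -0.7]
contact_force: [0.9, -0.1, -0.2]
gripper_width: 0.139
```

```bash
python3 - <<'E'
from h import *
a=cur(); print(a,status.state()['gripper_width']*85.4)
x=rack(-.025); print(rel(a,(x[0],x[1],.12,x[2])))
E
```

```text
(np.float64(0.4356311021678117), np.float64(-0.0373750526161641), np.float64(0.13677934785600862), np.float64(-1.7817072238334908)) 11.83376662541355
[0.017, -0.328, -0.008, -2.57]
```

14 mm again.

Request:
drive_tool --pt "0.015 -0.328 -0.008 -2.57" --pt "0.015 -0.328 -0.008 -2.57" --pt "0.015 -0.328 -0.008 -2.57" --pt "0.015 -0.328 -0.008 -2.57" --pt "0.015 -0.328 -0.008 -2.57" --pt "0.015 -0.328 -0.008 -2.57" --pt "0.015 -0.328 -0.008 -2.57" --pt "0.015 -0.328 -0.008 -2.57" --pt "0.015 -0.328 -0.008 -2.57" --pt "0.015 -0.328 -0.008 -2.57"

```text
time: 31.65
tool_pos: [0.5083, 0.2812, 0.1155]
tool_rot: [-0.052, -0.704, -0.052, 0.706]
contact_force: [-0.2, -0.1, -0.8]
gripper_width: 0.144
```

```bash
python3 - <<'E'
from h import *
a=cur(); print(a,status.state()['gripper_width']*85.4)
x=rack(-.025); print(rel(a,(x[0],x[1],.076,x[2])))
E
```

```text
(np.float64(0.5082519704089277), np.float64(0.28123823218778127), np.float64(0.11554611085935754), np.float64(-1.4237379596885944)) 12.26910594441142
[0.04, -0.0, -0.004, -0.007]
```

Request:
drive_tool --pt "0.025 0 -0.004 0" --pt "0.035 0 -0.004 0" --pt "0.04 0 -0.004 0" --pt "0.04 0 -0.004 0" --pt "0.04 0 -0.004 0" --pt "0.04 0 -0.004 0"

```text
time: 32.25
tool_pos: [0.5135, 0.2832, 0.0777]
tool_rot: [0.052, 0.706, 0.052, -0.705]
contact_force: [-0.8, -0.2, 0.5]
gripper_width: 0.141
```

Request:
drive_tool --pt "0 0 0 0" --pt "0 0 0 0" --pt "0 0 0 0" --pt "-0.02 0 0 0" --pt "-0.05 0 0 0" --pt "-0.074 0 0 0" --pt "-0.074 0 0 0" --pt "-0.074 0 0 0" --fingers 0.036

```text
time: 33.05
tool_pos: [0.5132, 0.2832, 0.1511]
tool_rot: [0.052, 0.706, 0.052, -0.705]
contact_force: [1.1, 0.1, -0.1]
gripper_width: 0.423
```

```bash
python3 t.py t6
```

```text
[ 0.5132  0.2832  0.1511 -1.4228]
[0.7237 0.2341] yaw -0.525 [38.8  5.3] rel [0.091, 0.08, -0.201, 4.82]
[0.3208 0.1534] yaw -0.054 [41.3  5.7] rel [0.091, 0.1, 0.209, 1.448]
[ 0.4361 -0.1188] yaw -0.059 [41.  6.] rel [0.091, 0.386, 0.136, 1.48]
[ 0.4886 -0.3158] yaw -1.515 [42.4  4.8] rel [0.091, 0.589, 0.113, 11.911]
```

Request:
drive_tool --pt "0.02 0.386 0.136 1.48" --pt "0.02 0.386 0.136 1.48" --pt "0.02 0.386 0.136 1.48" --pt "0.02 0.386 0.136 1.48" --pt "0.02 0.386 0.136 1.48" --pt "0.02 0.386 0.136 1.48" --pt "0.02 0.386 0.136 1.48" --pt "0.02 0.386 0.136 1.48" --pt "0.07 0.386 0.136 1.48" --pt "0.086 0.386 0.136 1.48" --pt "0.086 0.386 0.136 1.48" --pt "0.086 0.386 0.136 1.48" --fingers 0.05

```text
time: 34.3
tool_pos: [0.4346, -0.1183, 0.0638]
tool_rot: [0.021, -0.706, 0.02, 0.708]
contact_force: [-0.2, 0.7, 0.0]
gripper_width: 0.587
```

```bash
python3 - <<'E'
from h import *
a=cur(); print(a); print(rel(a,(.4361,-.1188,.021,-.059-np.pi/2)))
E
```

```text
(np.float64(0.4346317686083394), np.float64(-0.11834780246827906), np.float64(0.06381370025584203), np.float64(-1.6294152453225041))
[0.043, 0.0, -0.001, 0.003]
```

Request:
drive_tool --pt "0.025 0 -0.001 0" --pt "0.038 0 -0.001 0" --pt "0.043 0 -0.001 0" --pt "0.043 0 -0.001 0" --pt "0.043 0 -0.001 0"

```text
time: 34.8
tool_pos: [0.437, -0.1189, 0.0225]
tool_rot: [-0.02, 0.707, -0.021, -0.706]
contact_force: [-0.3, -0.4, -0.2]
gripper_width: 0.587
```

Request:
drive_tool --pt "0 0 0 0" --pt "0 0 0 0" --pt "0 0 0 0" --pt "0 0 0 0" --pt "0 0 0 0" --pt "0 0 0 0" --pt "0 0 0 0" --pt "0 0 0 0" --pt "-0.04 0 0 0" --pt "-0.08 0 0 0" --pt "-0.11 0 0 0" --pt "-0.11 0 0 0" --fingers 0.0

```text
time: 36.0
tool_pos: [0.4392, -0.1201, 0.1368]
tool_rot: [-0.019, 0.71, -0.022, -0.704]
contact_force: [0.2, 0.4, 0.5]
gripper_width: 0.142
```

```bash
python3 - <<'E'
from h import *
a=cur(); print(a,status.state()['gripper_width']*85.4)
x=rack(-.075); print(rel(a,(x[0],x[1],.12,x[2])))
E
```

```text
(np.float64(0.439240962634764), np.float64(-0.12013997258965976), np.float64(0.13675006878771956), np.float64(-1.6295016521679933)) 12.13404282783085
[0.017, -0.357, -0.06, -1.48]
```

Request:
drive_tool --pt "0.015 -0.357 -0.06 -1.48" --pt "0.015 -0.357 -0.06 -1.48" --pt "0.015 -0.357 -0.06 -1.48" --pt "0.015 -0.357 -0.06 -1.48" --pt "0.015 -0.357 -0.06 -1.48" --pt "0.015 -0.357 -0.06 -1.48" --pt "0.015 -0.357 -0.06 -1.48" --pt "0.015 -0.357 -0.06 -1.48" --pt "0.015 -0.357 -0.06 -1.48" --pt "0.015 -0.357 -0.06 -1.48" --pt "0.015 -0.357 -0.06 -1.48"

```text
time: 37.1
tool_pos: [0.5167, 0.2325, 0.116]
tool_rot: [-0.052, -0.705, -0.051, 0.706]
contact_force: [1.2, -0.7, -0.4]
gripper_width: 0.138
```

```bash
python3 - <<'E'
from h import *
a=cur(); print(a,status.state()['gripper_width']*85.4)
x=rack(-.075); print(rel(a,(x[0],x[1],.076,x[2])))
E
```

```text
(np.float64(0.5167409535559456), np.float64(0.23245365856961214), np.float64(0.11603547046179864), np.float64(-1.4245983085151122)) 11.810672761248965
[0.04, 0.0, -0.003, -0.013]
```

Request:
drive_tool --pt "0.025 0 -0.003 0" --pt "0.035 0 -0.003 0" --pt "0.04 0 -0.003 0" --pt "0.04 0 -0.003 0" --pt "0.04 0 -0.003 0" --pt "0.04 0 -0.003 0"

```text
time: 37.7
tool_pos: [0.5208, 0.2346, 0.0777]
tool_rot: [0.052, 0.706, 0.052, -0.705]
contact_force: [0.1, 0.0, -0.1]
gripper_width: 0.138
```

Request:
drive_tool --pt "0 0 0 0" --pt "0 0 0 0" --pt "0 0 0 0" --pt "-0.02 0 0 0" --pt "-0.05 0 0 0" --pt "-0.074 0 0 0" --pt "-0.1 0 0 0" --pt "-0.1 0 0 0" --fingers 0.036

```text
time: 38.5
tool_pos: [0.5228, 0.2354, 0.1818]
tool_rot: [0.052, 0.708, 0.053, -0.702]
contact_force: [0.1, -0.1, 0.5]
gripper_width: 0.421
```

```bash
python3 - <<'E'
from h import *
a=cur(); print(a); print('above button',rel(a,(.6925,.0015,.10,-np.pi/2)))
E
```

```text
(np.float64(0.522780462180857), np.float64(0.23535652640874524), np.float64(0.18183219722155888), np.float64(-1.4227047752384))
above button [0.082, 0.256, -0.133, 1.061]
```

Request:
drive_tool --pt "0 0.256 -0.133 1.06" --pt "0 0.256 -0.133 1.06" --pt "0 0.256 -0.133 1.06" --pt "0 0.256 -0.133 1.06" --pt "0 0.256 -0.133 1.06" --pt "0 0.256 -0.133 1.06" --pt "0 0.256 -0.133 1.06" --pt "0.05 0.256 -0.133 1.06" --pt "0.082 0.256 -0.133 1.06" --pt "0.082 0.256 -0.133 1.06" --pt "0.082 0.256 -0.133 1.06" --fingers 0.0

```text
time: 39.6
tool_pos: [0.6885, 0.0016, 0.0938]
tool_rot: [-0.0, -0.706, -0.0, 0.708]
contact_force: [0.2, -0.4, -0.1]
gripper_width: -0.002
```

```bash
python3 - <<'E'
from h import *
a=cur(); print(a,status.state()['gripper_width']); print('to button',rel(a,(.6925,.0015,.035,-np.pi/2)))
t=viewer.grab_frame('top'); cv2.imwrite('pics/t7.png',t); w=viewer.grab_frame('wrist'); s=viewer.grab_frame('scene'); cv2.imwrite('pics/s7.png',s)
A=cv2.resize(t[170:280,75:215],(400,300),interpolation=3); B=cv2.resize(t[140:260,375:475],(400,300),interpolation=3)
C=cv2.resize(s[120:300,140:430],(400,300),interpolation=3)
cv2.imwrite('pics/t7c.png',np.vstack([np.hstack([A,B]),np.hstack([cv2.resize(w,(400,300)),C])]))
E
```

```text
(np.float64(0.6884968639487234), np.float64(0.0016282284340761654), np.float64(0.09378213396553059), np.float64(-1.5701843945395435)) -0.001897888819550135
to button [0.059, 0.0, -0.004, 0.004]
```

View pics/t7c.png

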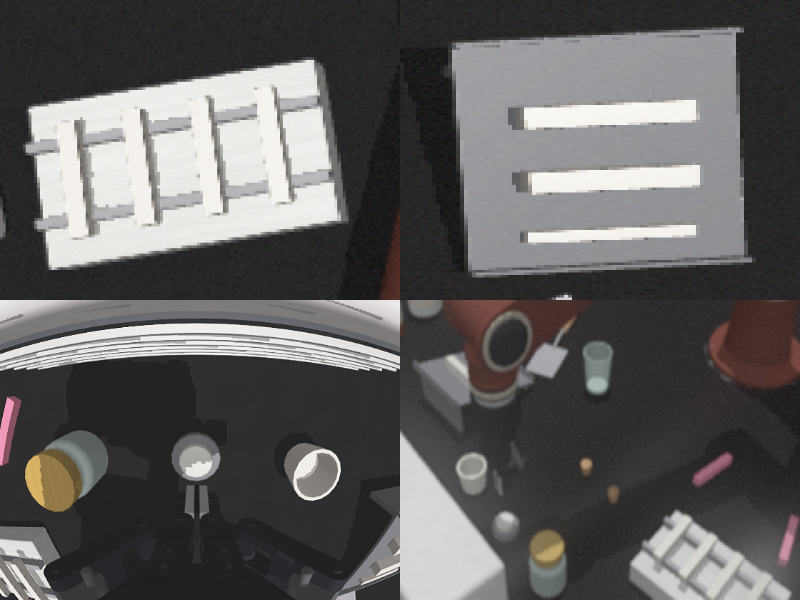

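All seven bars are in place: four across the ribs and three across the deck. The jar and crucible are upright. Now the button, in small steps.

Request:
drive_tool --pt "0.03 0 -0.004 0" --pt "0.045 0 -0.004 0" --pt "0.055 0 -0.004 0" --pt "0.06 0 -0.004 0" --pt "0.062 0 -0.004 0" --pt "0.062 0 -0.004 0" --pt "0.062 0 -0.004 0"

```text
time: 40.45
tool_pos: [0.6939, 0.0008, 0.0339]
tool_rot: [0.0, 0.707, -0.0, -0.707]
contact_force: [-2.6, 0.1, 4.4]
gripper_width: 0.001
```

Request:
drive_tool --pt "0.001 0 0 0" --pt "0.002 0 0 0" --pt "0.003 0 0 0" --pt "0.003 0 0 0"

```text
time: 40.85
tool_pos: [0.6942, 0.0008, 0.0329]
tool_rot: [0.0, 0.707, -0.0, -0.707]
contact_force: [-7.8, -0.0, 15.1]
gripper_width: 0.002
```

```bash
python3 - <<'E'
from h import *
s0=cv2.imread('pics/scene0.png'); s1=viewer.grab_frame('scene'); cv2.imwrite('pics/s8.png',s1); w=viewer.grab_frame('wrist')
f=lambda s:cv2.resize(s[225:275,185:245],(390,325),interpolation=3)
cv2.imwrite('pics/s8c.png',np.hstack([f(s0),f(s1)]))
k=cal('scene')
for z in(.014,.018,.022,.026):
    P=np.array([.6935,.001,z])
    for n in('top','scene'):
        F,cx,cy,Rm,t=cal(n); c=Rm@P+t; print(z,n,(c[:2]/c[2]*F+[cx,cy]).round(1))
E
```

```text
0.014 top [279.9 145.1]
0.014 scene [215.4 252.9]
0.018 top [279.9 144.6]
0.018 scene [215.2 251.8]
0.022 top [279.9 144.1]
0.022 scene [215.1 250.7]
0.026 top [279.8 143.6]
0.026 scene [215.  249.6]
```

View pics/s8c.png

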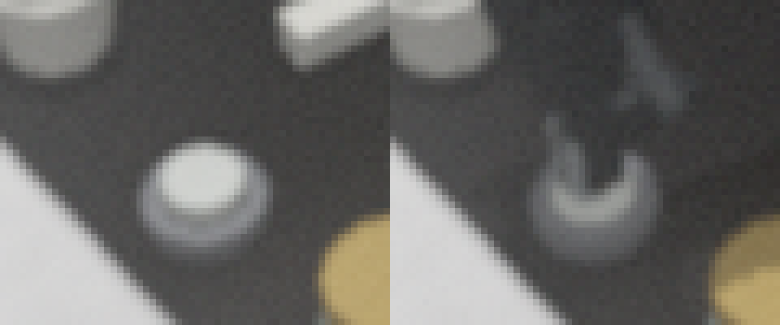

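The button's front edge moved about 1.2 px lower in the scene view, roughly 5 mm, and 15 N is well above its 4 N full-down force, so it is bottomed. One small extra push for certainty, then retreat.

Request:
drive_tool --pt "0.002 0 0 0" --pt "0.002 0 0 0" --pt "0.002 0 0 0" --pt "-0.02 0 0 0" --pt "-0.06 0 0 0" --pt "-0.1 0 0 0" --pt "-0.13 0 0 0" --pt "-0.13 0 0.1 0" --pt "-0.13 0 0.15 0" --pt "-0.13 0 0.15 0" --pt "-0.13 0 0.15 0" --pt "-0.13 0 0.15 0"

```text
time: 42.15
tool_pos: [0.5426, 0.0009, 0.1594]
tool_rot: [-0.0, 0.708, -0.0, -0.707]
contact_force: [0.4, -0.9, 0.6]
gripper_width: 0.001
```

```bash
python3 - <<'E'
from h import *
print(cur(),status.state()['contact_force'])
t=viewer.grab_frame('top'); s=viewer.grab_frame('scene')
cv2.imwrite('pics/f.png',np.vstack([cv2.resize(t[95:275,70:490],(700,300),interpolation=3),np.hstack([cv2.resize(s[120:300,140:430],(440,273),interpolation=3),cv2.resize(s[225:275,185:245],(260,273),interpolation=3)])]))
E
```

```text
(np.float64(0.5426156900675814), np.float64(0.0008749652566069039), np.float64(0.15940637636385768), np.float64(-1.5711180242980598)) [ 0.383054   -0.93805884  0.60544254]
```

View pics/f.png

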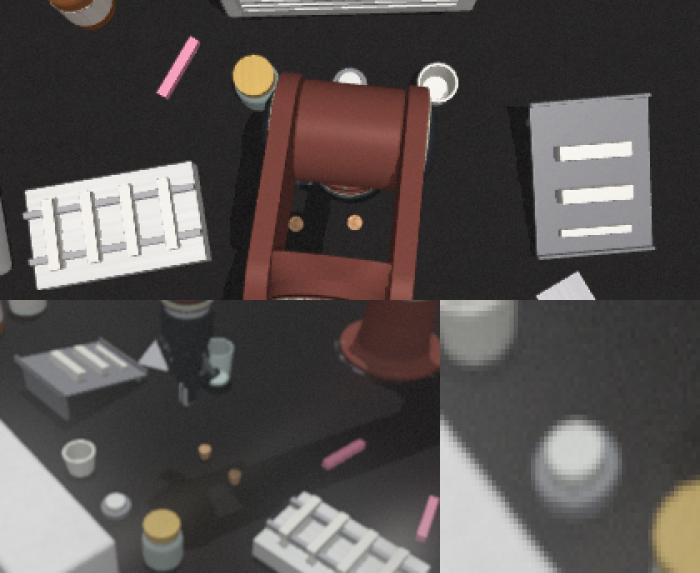

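Bars, jar and crucible are all in place, the button is up again, and the arm is clear. Handing in.

```bash
python3 -c "
from plant import manip
print(manip.job_done())"
```

```text
the job is handed in; nothing more can be done
None
```

I sorted all seven bars, pressed the start button, and handed the job in at about 42 s of the 210 s allowed. `job_done` gives no verdict, so success is my reading of the pictures and forces.

- **Gauging:** The gripper read about 2 mm low on every bar. One bar read 7.3–7.9 mm (10 mm bar), two read about 16.2 mm (18 mm) and four read about 12 mm (14 mm). The widths in the first top picture agreed.
- **Placing:** The four 14 mm bars lie across both rack ribs. The third looks about 5 mm off centre, inside the 20 mm allowed. The three off-size bars lie flat across the tray, apart from each other, and did not slide.
- **Button:** The push reached 15 N at the bottom, well above the 4 N it needs. In the scene picture the button had dropped about 5 mm, though that is only about 1 pixel. I had first measured its top at about 14 mm above the bench, but contact put it nearer 20 mm, so I pressed in small steps.
- **Last check:** After the arm withdrew, the pictures showed every bar still in place, the button up, and the jar and crucible standing. The wrist force was only noise. No bar slipped in the grip, and every bar was where I expected when I reached for it.

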